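# Thread the key-ended punch through the guide stand into its die

## Robot

A 7-joint arm with a two-finger parallel gripper is mounted at the origin on a cart in front of the work surface, level with it; the furniture and walls round the work are solid. World frame = base frame: x ahead of the robot, y to its left, z up, the work surface at z = 0. Lengths are in m, angles in rad, forces in N, time in s.
With the tool pointing down it reaches from about 0.425 to 0.875 m from the base axis. Payload 4.7 kg.
Tool frame: the origin (TCP) lies at the very end of the fingers, on their centre line; the grasp point (between the pads) lies 19 mm behind it; z points along the fingers, y is the line along which they close (so a half turn about z gives the same grasp; the last joint's range is limited). The gripper opens to 87 mm and grips with 3 to 60 N. Pads are 19 mm wide; open, the fingers measure 117 mm over their backs; the gripper's body (75 mm by 190 mm) begins 51 mm behind the grasp point.
Start: joints at [1.117, 0.321, -0.07, 1.45, 0.023, 1.371, -0.057], TCP at [0.293, -0.58, 0.223] pointing down, gripper open.
Joint ranges: [-2.86, 2.86], [-0.3, 2.09], [-1.38, 1.24], [0.06, 2.45], [-1.56, 4.7], [0.09, 2.05], [-2.69, 2.69]. Speed limits (rad/s): [2.57, 2.57, 3.14, 3.14, 3.14, 3.14, 3.14].

## Interface

Orientations are given as a rotation vector (axis times angle).
In Python, from bench import ctrl, get_image, job gives the robot as it stands.
- The arm moves only by the shell command python3 -m crank 'ROWS' [FORCE]. ROWS is JSON, a list that holds one entry, the list of rows, each a list of 5 numbers: the shift along the tool's x, y, z in mm, then the turn about the tool's z in rad, then the closure, from -1 (fully open) to 1 (shut), so that 0 is half open. A call has 1 to 10 rows; each row shifts and turns the commanded pose from where the row before left it, along the tool's axes as they then stand; what a row does not reach is not made up. A row lasts 1/12 s, in which the tool goes at most 41.7 mm and 7.16 degrees, less where a joint would pass 70% of its speed; a pose out of reach is approached as far as the arm can. A call with a gripper value outside its range is refused whole. The fingers move at their own pace and stop on an object; FORCE is the grip in N (left out, the last holds). Time passes only in rows, so rows that do not move let the fingers close. It gives the time, the measured TCP pose, the force, the opening and the grip force at its end, in the units of the state.
- ctrl.get_state(): the state, without advancing time (a new reading comes with each control period).
- get_image(name): name is "scene" or "top" or "wrist"; returns a dict with "pixels" (480x640x3 uint8, red, green, blue), "fx", "fy", "cx", "cy" (pixels), "k1" (the pictures are not rectified: a ray, as slopes to the right and down, at radius r is drawn at 1 + k1 r^2 times it, then the intrinsics apply), "T" (4x4, takes a point from camera to world coordinates); the wrist camera has in their place "T_tool_cam" (4x4, takes a point from camera to tool coordinates, whose origin is the TCP and whose axes are the flange's). Camera axes: x right, y down, z forward; pixel columns grow to the right and rows downward; lengths in m; the calibration is good to about 2 mm. A picture is of the moment at which its call begins: read the wrist's pose just before it. There is no depth.
- job.close_job(): hands the job in; it is judged then, once.
The state is a dict: "time": time; "joint_positions": joint angles; "qd": joint speeds; "joint_torque": joint torques, N m; "position": TCP position; "tool_rot": TCP orientation; "ft_force": force on the tool from outside, world axes, zero at the start; "torque": the same for the moment, N m; "grip_width": opening from 0.0 (shut) to 1.0 (fully open); "grip_force": force on a finger pad.
Only numpy, scipy, OpenCV 4.12 (cv2) and the standard library are available. Lean on these libraries where they do the work, as an engineer would, in place of code of your own. Each camera call takes 0.05 s, during which the arm holds its last target. There are 200 camera calls.

## Task

Take the brass-headed punch out of the wooden rack and thread it down through the upper and the lower guide plate of the green stand, its head's broad side in line with the plates' long side. Its flat tongue will land on the die, whose slot is hidden: then, pressing only lightly, turn the punch anticlockwise by feel until the tongue drops into the slot, then leave it standing fully home. Be gentle with the stand throughout and leave the black-headed punch and the other things on the bench where they are.

Things in the scene. Friction and masses are not known exactly. Their poses are not given: they have to be found in the camera images.
- punch: Steel punch with brass head, upright in one of the rack's two holes; 154 mm long, about 0.2 kg. Origin at the centre of the lower end face, z up the shaft. From below: tongue 5 mm thick (x), 12 mm wide (y), 14 mm long; taper; round shaft 14 mm in diameter from 20 to 120 mm (collar 20 mm in diameter from 114 mm); head. In the rack its lower end is 10 mm above the bench.
- punch_tip (a point): The centre of the end face of the punch's tongue (same place as the origin of punch).
- punch_head (a point): Centre of the punch's brass head, 137 mm above punch_tip along the shaft: the point to grip. The head is a block 14 mm thick (punch x), 36 mm wide (punch y), 34 mm high. Grip it across its 14 mm (fingers closing along punch x). The tongue is wide in the same direction as the head. It enters in line with the plates: punch y along stand y, either way round.
- stand: Guide stand fixed to the bench: green base 80 x 116 x 12 mm, two steel columns at y = -44 and +44 mm, two aluminium guide plates 50 (x) x 110 (y) x 14 mm with tops at 58 and 110 mm; column nuts 5 mm above the upper plate are its highest points. Origin at the centre of the underside, z up. Contact forces of punch on stand adding up to over 45 N (pressing and twisting) are too hard.
- mouth (a point): Centre of the upper guide hole (16 mm in diameter, small chamfer), on the top face of the upper plate, 110 mm above the bench. Note: a bench lamp's shade, 135 mm wide, hangs about 0.5 m above the bench at x 0.57, y -0.33, with its arm sloping back and left from it; cross from right to left with the wrist nearer the robot than the shade.
- seat (a point): Centre of the floor of the die's slot, 16 mm above the bench, on the axis of the guide holes. The punch is home when punch_tip is here; when the tongue rests on the die's face, out of the slot, punch_tip is 12 mm above it.
- punch_rack: Fixed wooden rack 64 x 114 x 70 mm (54 x 104 mm above its 8 mm foot) with two upright holes 15 mm in diameter at y = -28 and +28 mm, 60 mm deep. Origin at the centre of the underside.
- round_punch: Loose punch with a black head and a round end, 40 mm shorter (its top 124 mm above the bench), standing in the other hole of the rack; leave it there. Origin at its lower end.
- flux_tin: Loose grey round tin, 57 mm in diameter, 30 mm high, behind the stand; bystander. Origin at the centre of its underside.
- matchbox: Loose yellow matchbox 46 x 59 x 15 mm behind the stand; bystander. Origin at the centre of its underside.
- brass_bowl: Loose brass bowl, 72 mm in diameter, 36 mm high, at the left behind the rack; bystander. Origin at the centre of its underside.
- lower_hole (a point): Centre of the lower guide hole (16 mm in diameter, small chamfer), on the top face of the lower plate, 58 mm above the bench, straight below the mouth.
- die_face (a point): Centre of the die's top face, 28 mm above the bench, below both holes. Its slot (12 mm deep, 6.6 mm wide, 14 mm long) is turned anticlockwise, seen from above, from the stand's y axis by an unmeasured 0.2 to 1.4 rad. The tongue drops in when the punch's y axis is within about 0.1 rad of it (a half turn makes no difference). The die sits in a round pot; it stays put while the tongue slides on it.

How it is judged:
By the outcome, as a careful person would: the job done as asked, in the order asked, and still so for the second after the job is handed in, with the robot touching nothing.
It also fails if it takes over 72 s, if anything falls off the work surface, if the arm or the gripper's body presses on something with over 40 N, if the wrist force passes 120 N, or if a joint passes its speed limit or range.

## Working session

There is one attempt and no reset: what is moved stays moved. The work goes in short steps, Python scripts to look and compute and a shell command to move; the robot and the scene stay as the last step left them, time stands still between calls to the robot, and variables do not carry over. Pictures are saved under pics/ and viewed, at most 10 in all, crops included, and the job is handed in when it is done.

```bash
ls; mkdir -p pics
python3 - <<'E'
from bench import ctrl,get_image
import cv2,numpy as np
s=ctrl.get_state();print(s)
for n in ["scene","top"]:
    d=get_image(n);cv2.imwrite(f"pics/{n}0.png",d["pixels"][:,:,::-1]);np.savez(f"pics/{n}0.npz",**d)
    print(n,d["fx"],d["fy"],d["cx"],d["cy"],d["k1"],np.round(d["T"],3).tolist())
E
```

```text
pics
{'time': 0.0, 'joint_positions': array([ 1.11706698,  0.32181166, -0.07010723,  1.45167902,  0.02258899,
        1.37079859, -0.05692339]), 'qd': array([-1.46161446e-03,  9.74927651e-04,  2.45268491e-03,  1.25571901e-03,
        1.43743864e-03, -5.10613959e-05,  2.59756601e-04]), 'joint_torque': array([ 1.97641348e-04, -4.91286671e+01, -4.03918996e-01, -3.12523556e+01,
       -6.40179170e-02,  4.38633654e-02,  1.53551978e-04]), 'position': array([ 0.29283727, -0.57967387,  0.22146703]), 'tool_rot': array([-3.05423950e+00, -7.27796022e-01,  8.18061615e-04]), 'ft_force': array([ 0.35363724, -0.42841006,  0.55307154]), 'torque': array([-0.03970889, -0.01460259,  0.00682939]), 'grip_force': 0.0, 'grip_width': 0.998485121929449}
scene 516.3031731404637 516.3031731404637 317.5042914477644 235.3267801504346 -0.07390315205246609 [[-0.667, -0.522, 0.532, 0.135], [-0.745, 0.482, -0.461, 0.438], [-0.016, -0.703, -0.711, 0.709], [0.0, 0.0, 0.0, 1.0]]
top 525.0569243129671 525.0569243129671 313.08178494079004 229.98937825776704 -0.08641914141452212 [[-0.001, -0.987, 0.16, 0.448], [-1.0, -0.001, -0.013, 0.051], [0.013, -0.16, -0.987, 0.972], [0.0, 0.0, 0.0, 1.0]]
```

View pics/scene0.png

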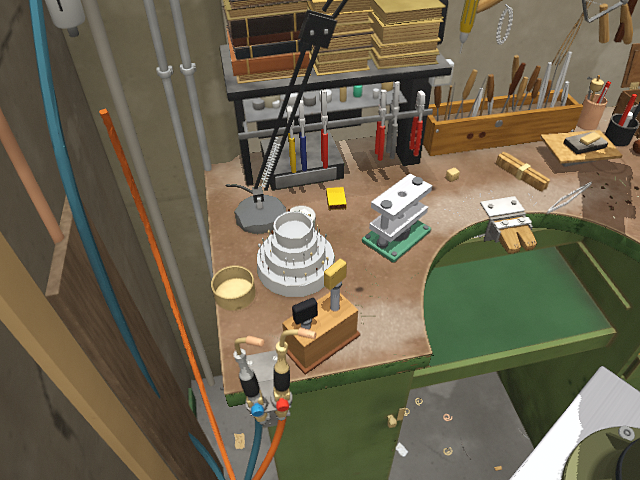

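View pics/top0.png

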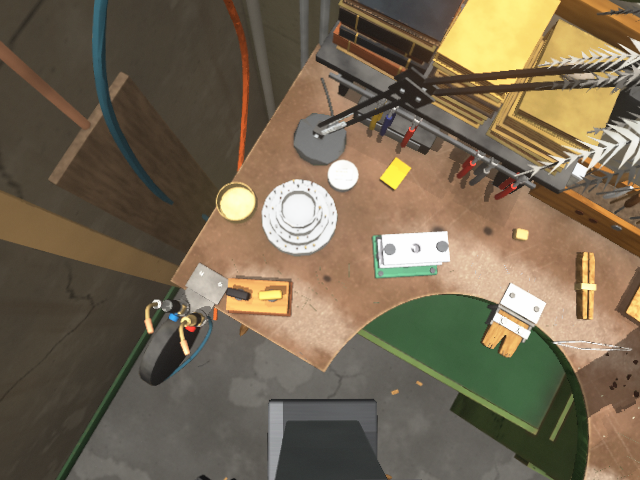

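The scene view shows the rack with the brass head at about (335,273), the black head at (304,310), and the stand's upper plate at (403,195). In the top view the brass head is at (270,295) and the upper plate at (412,248). I'll zoom in on both.

Run:
```python
import cv2,numpy as np
def tile(f,x,y):
    im=cv2.imread(f)[y:y+75,x:x+100]; im=cv2.resize(im,(400,300),interpolation=cv2.INTER_CUBIC)
    for i in range(0,100,10):
        cv2.line(im,(i*4,0),(i*4,4 if i%50 else 10),(0,0,255),1); cv2.line(im,(0,i*4),(4 if i%50 else 10,i*4),(0,0,255),1)
    return im
t="pics/top0.png";s="pics/scene0.png"
o=np.vstack([np.hstack([tile(t,215,260),tile(t,365,220)]),np.hstack([tile(s,280,250),tile(s,355,170)])])
cv2.imwrite("pics/crop1.png",o)
```

```text
(no output)
```

View pics/crop1.png

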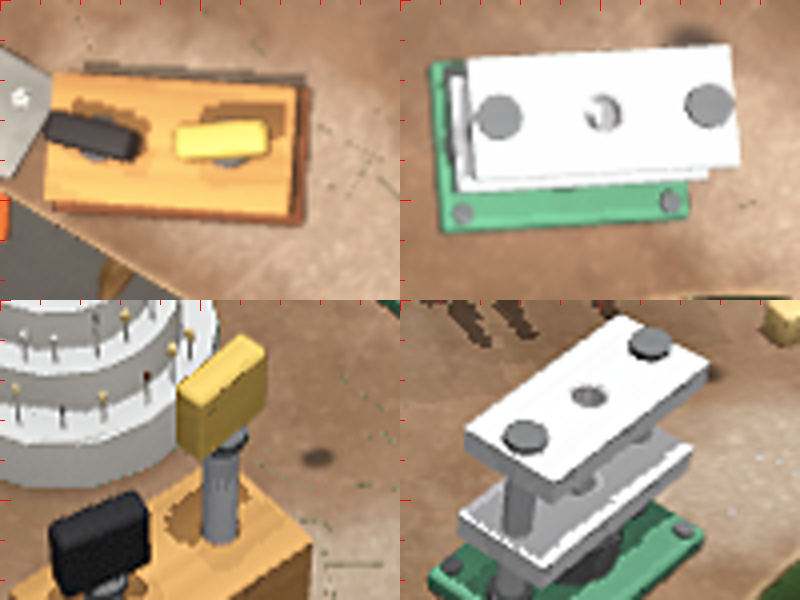

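The crops give clear features: the brass head's top face in both views, the upper plate's corners, its hole and the nuts. I'll convert them to world positions.

```bash
cat > h.py <<'E'
import numpy as np
from scipy.optimize import brentq
def ray(d,u,v):
    p=np.array([(u-d["cx"])/d["fx"],(v-d["cy"])/d["fy"]]); rd=np.hypot(*p)
    r=brentq(lambda r:r*(1+d["k1"]*r*r)-rd,0,1.5); p=p*(r/max(rd,1e-9))
    return d["T"][:3,3], d["T"][:3,:3]@np.array([p[0],p[1],1])
def plane(d,u,v,z):
    o,k=ray(d,u,v); return o+k*(z-o[2])/k[2]
def tri(pairs):
    A=0;b=0
    for o,k in pairs:
        k=k/np.linalg.norm(k);M=np.eye(3)-np.outer(k,k);A=A+M;b=b+M@o
    return np.linalg.solve(A,b)
E
python3 - <<'E'
from h import *
np.set_printoptions(precision=4,suppress=True)
T=dict(np.load("pics/top0.npz"));S=dict(np.load("pics/scene0.npz"))
def t(tx,ty,ox,oy): return ((tx+.5)/4-.5+ox,(ty+.5)/4-.5+oy)
def pl(d,pts,ox,oy,z,sx=0,sy=0): return np.array([plane(d,*t(a-sx,b-sy,ox,oy),z) for a,b in pts])
def rep(n,P,c): 
    print(n,P.mean(0),"edges",[round(np.linalg.norm(P[i]-P[i-1])*1e3,1) for i in range(4)],"dirs",[round(np.degrees(np.arctan2(*(P[i]-P[i-1])[[1,0]])),1) for i in range(4)])
hT=[(177,126),(266,119),(268,151),(178,158)]; hS=[(178,403),(247,337),(266,350),(200,415)]
pT=[(467,58),(730,44),(740,164),(472,181)]; pS=[(621,315),(710,362),(553,482),(465,430)]
rT=[(48,73),(297,85),(295,216),(45,198)]
rep("head T",pl(T,hT,215,260,.164),0); rep("head S",pl(S,hS,280,250,.164,0,300),0)
rep("plate T",pl(T,pT,365,220,.110,400,0),0); rep("plate S",pl(S,pS,355,170,.110,400,300),0)
rep("rack T",pl(T,rT,215,260,.070),0)
print("hole",pl(T,[(603,113)],365,220,.110,400,0),pl(S,[(589,396)],355,170,.110,400,300))
print("nutsT",pl(T,[(499,117),(709,106)],365,220,.115,400,0)); print("nutsS",pl(S,[(526,436),(650,343)],355,170,.115,400,300))
print("tri hole",tri([ray(T,*t(203,113,365,220)),ray(S,*t(189,96,355,170))]))
print("tri head",tri([ray(T,*t(222,138.5,215,260)),ray(S,*t(222.7,76,280,250))]))
E
```

```text
head T [0.4789 0.1062 0.164 ] edges [np.float64(12.2), np.float64(34.2), np.float64(12.2), np.float64(34.5)] dirs [np.float64(2.5), np.float64(-85.5), np.float64(-176.0), np.float64(94.5)]
head S [0.477  0.1094 0.164 ] edges [np.float64(9.3), np.float64(39.2), np.float64(9.0), np.float64(37.9)] dirs [np.float64(12.0), np.float64(-81.1), np.float64(-175.8), np.float64(99.3)]
plate T [ 0.5578 -0.1303  0.11  ] edges [np.float64(51.4), np.float64(111.2), np.float64(50.6), np.float64(112.5)] dirs [np.float64(1.1), np.float64(-86.9), np.float64(-177.6), np.float64(93.5)]
plate S [ 0.5594 -0.1306  0.11  ] edges [np.float64(111.0), np.float64(49.8), np.float64(111.2), np.float64(48.5)] dirs [np.float64(-86.6), np.float64(-175.6), np.float64(92.8), np.float64(4.2)]
rack T [0.4806 0.1345 0.07  ] edges [np.float64(53.2), np.float64(107.0), np.float64(55.6), np.float64(106.7)] dirs [np.float64(-0.1), np.float64(-92.7), np.float64(179.4), np.float64(86.0)]
hole [[ 0.5572 -0.1303  0.11  ]] [[ 0.559  -0.1301  0.11  ]]
nutsT [[ 0.5549 -0.086   0.115 ]
 [ 0.5594 -0.1738  0.115 ]]
nutsS [[ 0.5563 -0.0856  0.115 ]
 [ 0.5612 -0.1732  0.115 ]]
tri hole [ 0.5577 -0.1296  0.111 ]
tri head [0.4793 0.1068 0.1599]
```

```bash
python3 -m crank '[[[0,0,0,-0.119,-1],[0,0,0,-0.119,-1],[0,0,0,-0.119,-1],[0,0,0,-0.119,-1],[0,0,0,-0.119,-1],[0,0,0,-0.119,-1],[0,0,0,-0.119,-1],[0,0,0,-0.119,-1],[0,0,0,-0.119,-1],[0,0,0,-0.119,-1]]]' 25
cat >> h.py <<'E'
from scipy.spatial.transform import Rotation as Ro
def to_tool(s,target,yaw=None):
    R=Ro.from_rotvec(s["tool_rot"]).as_matrix(); y=np.arctan2(R[1,1],R[0,1])
    d=R.T@(np.array(target)-s["position"])*1e3
    print("pos",np.round(s["position"],4),"toolz",np.round(R[:,2],4),"yaw",round(float(np.degrees(y)),2),"mm",np.round(d,1),"turn",None if yaw is None else round(float(-(np.radians(yaw)-y)),4),"F",np.round(s["ft_force"],1),"q",np.round(s["joint_positions"],2),"t",round(s["time"],2))
E
python3 - <<'E'
from h import *
from bench import ctrl
s=ctrl.get_state(); to_tool(s,[.335,-.33,.24],5); to_tool(s,[.44,0,.30],5); to_tool(s,[.478,.107,.30],5)
T=dict(np.load("pics/top0.npz"));S=dict(np.load("pics/scene0.npz"))
print("cake top",tri([ray(T,300,207),ray(S,295,225)]))
for p,q in [((187,345),(312,333)),((165,303),(240,340))]: print(tri([ray(T,*p),ray(S,*q)]))
E
```

```text
time: 0.93
position: [0.2929, -0.5799, 0.2219]
tool_rot: [-2.115, -2.321, -0.001]
ft_force: [-0.5, 0.4, -1.2]
grip_width: 1.0
grip_force: 0.0
pos [ 0.2929 -0.5799  0.2219] toolz [-5.e-04  1.e-03 -1.e+00] yaw 5.32 mm [244.9  65.1 -17.9] turn 0.0056 F [-0.5  0.4 -1.2] q [ 1.24  0.33 -0.23  1.45  0.07  1.37  1.1 ] t 0.93
pos [ 0.2929 -0.5799  0.2219] toolz [-5.e-04  1.e-03 -1.e+00] yaw 5.32 mm [563.8 200.2 -77.6] turn 0.0056 F [-0.5  0.4 -1.2] q [ 1.24  0.33 -0.23  1.45  0.07  1.37  1.1 ] t 0.93
pos [ 0.2929 -0.5799  0.2219] toolz [-5.e-04  1.e-03 -1.e+00] yaw 5.32 mm [666.8 248.  -77.5] turn 0.0056 F [-0.5  0.4 -1.2] q [ 1.24  0.33 -0.23  1.45  0.07  1.37  1.1 ] t 0.93
cake top [0.62577495 0.06146627 0.11116707]
[0.40197458 0.22156696 0.20052852]
[0.46897094 0.27278537 0.16054748]
```

```bash
python3 -m crank '[[[35,9,-2,0,-1],[35,9,-2,0,-1],[35,9,-3,0,-1],[35,9,-3,0,-1],[35,9,-3,0,-1],[35,10,-3,0,-1],[35,10,-2,0,-1]]]'
python3 -m crank '[[[32,13,-5,0,-1],[32,13,-5,0,-1],[32,14,-5,0,-1],[32,14,-5,0,-1],[32,14,-6,0,-1],[32,14,-6,0,-1],[32,14,-6,0,-1],[32,14,-6,0,-1],[32,13,-6,0,-1],[31,13,-6,0,-1]]]'
python3 - <<'E'
from h import *
from bench import ctrl
s=ctrl.get_state(); to_tool(s,[.478,.107,.30],5)
E
```

```text
time: 1.52
position: [0.3364, -0.3286, 0.2404]
tool_rot: [-2.123, -2.315, 0.0]
ft_force: [0.5, -0.1, 0.1]
grip_width: 0.998
grip_force: 0.0
time: 2.35
position: [0.4442, 0.0011, 0.2967]
tool_rot: [2.122, 2.316, -0.001]
ft_force: [2.1, -0.9, 0.5]
grip_width: 1.0
grip_force: 0.0
pos [0.4442 0.0011 0.2967] toolz [-1.e-04 -8.e-04 -1.e+00] yaw 5.0 mm [102.6  42.9  -3.4] turn 0.0001 F [ 2.1 -0.9  0.5] q [ 0.85 -0.17 -0.79  1.78 -0.12  1.48  0.16] t 2.35
```

```bash
python3 -m crank '[[[26,11,-1,0,-1],[26,11,-1,0,-1],[26,11,-1,0,-1],[25,10,0,0,-1],[0,0,0,0,-1],[0,0,0,0,-1],[0,0,0,0,-1],[0,0,0,0,-1]]]'
python3 - <<'E'
from h import *
from bench import ctrl,get_image
import cv2
s=ctrl.get_state(); to_tool(s,[.478,.107,.30],5)
d=get_image("wrist");cv2.imwrite("pics/w1.png",d["pixels"][:,:,::-1]);np.savez("pics/w1.npz",pos=s["position"],rot=s["tool_rot"],**d)
print(np.round(d["T_tool_cam"],3).tolist(),d["fx"],d["k1"])
E
```

```text
time: 3.02
position: [0.4781, 0.104, 0.2992]
tool_rot: [2.125, 2.314, -0.002]
ft_force: [0.8, -0.3, 0.0]
grip_width: 1.002
grip_force: 0.0
pos [0.4781 0.104  0.2992] toolz [-6.e-04 -9.e-04 -1.e+00] yaw 4.86 mm [ 3.   0.2 -0.8] turn -0.0024 F [ 0.8 -0.3  0. ] q [ 0.76 -0.03 -0.99  1.68 -0.03  1.48 -0.14] t 3.02
[[0.0, -0.953, -0.304, 0.084], [1.0, 0.0, 0.0, 0.0], [-0.0, -0.304, 0.953, -0.162], [0.0, 0.0, 0.0, 1.0]] 427.6944913211121 -0.02343629518066461
```

View pics/w1.png

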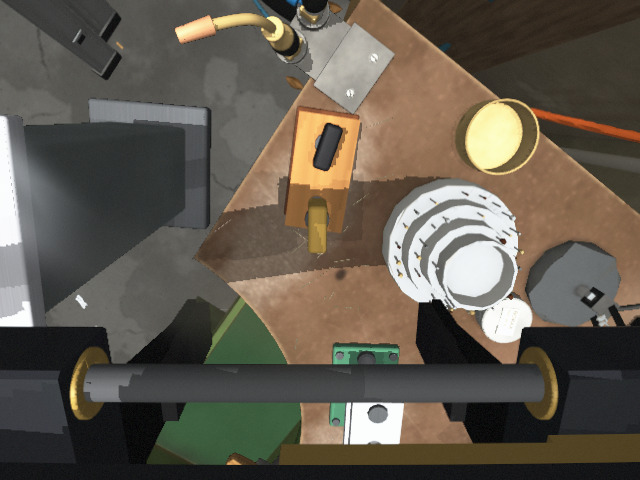

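Run:
```python
import cv2
im=cv2.imread("pics/w1.png")[185:265,280:360]; im=cv2.resize(im,(560,560),interpolation=cv2.INTER_CUBIC)
for i in range(0,80,10): cv2.line(im,(i*7,0),(i*7,10),(0,0,255),1); cv2.line(im,(0,i*7),(10,i*7),(0,0,255),1)
im=cv2.convertScaleAbs(im,alpha=1.6)
cv2.imwrite("pics/w1c.png",im)
```

```text
(no output)
```

View pics/w1c.png

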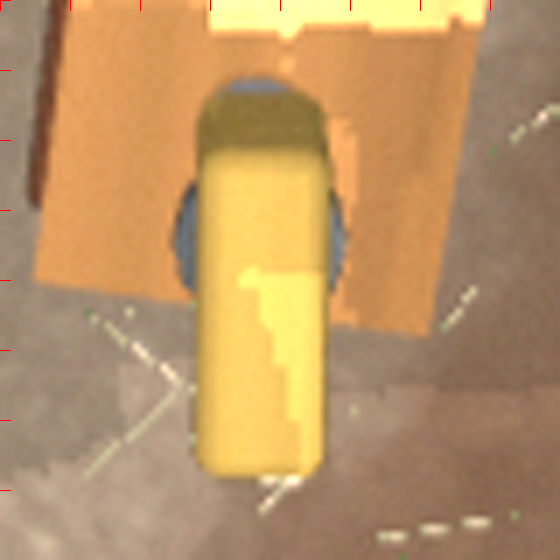

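The wrist crop shows the head's top face with corners at about (203,150), (328,150), (323,475) and (197,475) in the crop. That puts its centre at about (317,229) in the image, almost aligned with the image columns.

```bash
cat >> h.py <<'E'
def wload(f):
    d=dict(np.load(f)); M=np.eye(4); M[:3,:3]=Ro.from_rotvec(d["rot"]).as_matrix(); M[:3,3]=d["pos"]; d["T"]=M@d["T_tool_cam"]; return d
E
python3 - <<'E'
from h import *
from bench import ctrl
d=wload("pics/w1.npz")
P=np.array([plane(d,280+(u+.5)/7-.5,185+(v+.5)/7-.5,.164) for u,v in [(203,150),(328,150),(323,475),(197,475)]])
print(P.round(4),P.mean(0)); a=P[0]-P[3];b=P[1]-P[2]
for e in (a,b): print(np.linalg.norm(e),np.degrees(np.arctan2(e[1],e[0]))-90)
print(np.linalg.norm(P[0]-P[1]))
s=ctrl.get_state(); c=P.mean(0); to_tool(s,[c[0],c[1],.128],5)
E
```

```text
[[0.473  0.1248 0.164 ]
 [0.4855 0.1259 0.164 ]
 [0.4883 0.0915 0.164 ]
 [0.4752 0.0904 0.164 ]] [0.48049694 0.10814595 0.164     ]
0.034493889292663095 3.6345881899379435
0.03448585465275119 4.531822853611615
0.01260713379701067
pos [0.4781 0.104  0.2993] toolz [-4.e-04 -8.e-04 -1.e+00] yaw 4.85 mm [  4.1   2.8 171.3] turn -0.0027 F [-0.2 -0.2 -0.8] q [ 0.76 -0.03 -0.99  1.68 -0.03  1.48 -0.14] t 3.07
```

```bash
python3 -m crank '[[[1.7,1,25,0.009,-1],[1.8,1,25,0,-1],[0,0,25,0,-1],[0,0,25,0,-1],[0,0,25,0,-1],[0,0,22,0,-1],[0,0,13,0,-1],[0,0,7,0,-1],[0,0,0,0,-1],[0,0,0,0,-1]]]' 35
python3 - <<'E'
from h import *
from bench import ctrl
s=ctrl.get_state(); to_tool(s,[.4797,.1075,.132],4.3)
E
```

```text
time: 3.9
position: [0.4804, 0.109, 0.1332]
tool_rot: [2.133, 2.306, 0.001]
ft_force: [-0.3, 0.4, 0.2]
grip_width: 1.002
grip_force: 0.0
pos [0.4804 0.109  0.1332] toolz [ 8.e-04  1.e-04 -1.e+00] yaw 4.44 mm [-1.4 -0.8  1.2] turn 0.0025 F [-0.3  0.4  0.2] q [ 0.69  0.14 -1.02  1.92  0.13  1.15 -0.3 ] t 3.9
```

```bash
python3 -m crank '[[[-0.7,-0.4,0,0,0.5],[-0.7,-0.4,0,0,0.5],[0,0,0,0,0.6],[0,0,0,0,0.6],[0,0,0,0,0.6],[0,0,0,0,1],[0,0,0,0,1],[0,0,0,0,1],[0,0,0,0,1],[0,0,0,0,1]]]' 35
python3 -m crank '[[[0,0,0,0,1],[0,0,0,0,1],[0,0,0,0,1],[0,0,0,0,1]]]' 35
python3 - <<'E'
from h import *
from bench import ctrl,get_image
import cv2
s=ctrl.get_state(); to_tool(s,[.4797,.1075,.132],4.3); print(s["torque"],s["grip_width"]*87)
E
```

```text
time: 4.73
position: [0.4792, 0.1077, 0.1325]
tool_rot: [2.133, 2.306, -0.0]
ft_force: [0.7, -0.0, -1.1]
grip_width: 0.326
grip_force: 0.0
time: 5.07
position: [0.4793, 0.1077, 0.1325]
tool_rot: [2.133, 2.306, 0.0]
ft_force: [-0.6, -0.1, -0.4]
grip_width: 0.161
grip_force: 35.0
pos [0.4793 0.1077 0.1325] toolz [ 2.e-04 -0.e+00 -1.e+00] yaw 4.47 mm [-0.2  0.4  0.5] turn 0.003 F [-0.6 -0.1 -0.4] q [ 0.69  0.14 -1.02  1.92  0.13  1.15 -0.3 ] t 5.07
[ 0.0294814  -0.2480026   0.03521656] 13.999160410851044
```

```bash
python3 -m crank '[[[0,0,-4,0,1],[0,0,-8,0,1],[0,0,-12,0,1],[0,0,-16,0,1],[0,0,-20,0,1],[0,0,-20,0,1],[0,0,-20,0,1],[0,0,-20,0,1],[0,0,-12,0,1],[0,0,0,0,1]]]'
python3 - <<'E'
from h import *
from bench import ctrl,get_image
import cv2
s=ctrl.get_state(); to_tool(s,[.558,-.130,.2645],3.1); print(s["torque"],s["grip_width"]*87)
for n in ("scene","top"):
    d=get_image(n);np.savez(f"pics/{n}1.npz",**d);cv2.imwrite(f"pics/{n}1.png",d["pixels"][:,:,::-1])
E
```

```text
time: 5.9
position: [0.4804, 0.1082, 0.2677]
tool_rot: [2.131, 2.304, 0.004]
ft_force: [-0.0, -0.3, -3.5]
grip_width: 0.159
grip_force: 35.0
pos [0.4804 0.1082 0.2677] toolz [ 4.5e-03 -6.0e-04 -1.0e+00] yaw 4.47 mm [-243.6   58.7    3.6] turn 0.024 F [-0.  -0.3 -3.5] q [ 0.76 -0.01 -1.01  1.74 -0.01  1.41 -0.18] t 5.9
[ 0.02451225 -0.12390229 -0.06257466] 13.825093592691015
```

```bash
python3 -m crank '[[[-15,3.6,0,0.008,1],[-29,7,0,0.008,1],[-31,7.5,0,0.008,1],[-31,7.5,0,0,1],[-31,7.5,0,0,1],[-31,7.5,0,0,1],[-31,7.5,0,0,1],[-25,6,0,0,1],[-14,3.5,0,0,1],[-5,1.2,0,0,1]]]'
python3 -m crank '[[[0,0,0,0,1],[0,0,0,0,1],[0,0,0,0,1],[0,0,0,0,1],[0,0,0,0,1]]]'
python3 - <<'E'
from h import *
from bench import ctrl,get_image
import cv2
s=ctrl.get_state(); to_tool(s,[.558,-.130,.2645],3.1); print(s["torque"],s["grip_width"]*87)
o=[]
for n in ("scene","top"):
    d=get_image(n);np.savez(f"pics/{n}2.npz",**d);cv2.imwrite(f"pics/{n}2.png",d["pixels"][:,:,::-1])
d=get_image("wrist");cv2.imwrite("pics/w2.png",d["pixels"][:,:,::-1]);np.savez("pics/w2.npz",pos=s["position"],rot=s["tool_rot"],**d)
a=cv2.imread("pics/scene2.png")[100:260,335:485];b=cv2.imread("pics/top2.png")[190:290,340:480]
o=np.zeros((600,800,3),np.uint8); o[:600,:400]=cv2.resize(a[20:,20:120],(400,560),interpolation=cv2.INTER_CUBIC).copy() if False else cv2.resize(a[10:160,25:125],(400,600),interpolation=cv2.INTER_CUBIC)
o[:300,400:]=cv2.resize(b[10:85,25:125],(400,300),interpolation=cv2.INTER_CUBIC); o[300:,400:]=cv2.resize(cv2.imread("pics/w2.png"),(400,300))
cv2.imwrite("pics/c2.png",o)
E
```

```text
time: 6.83
position: [0.5514, -0.1354, 0.2625]
tool_rot: [-2.164, -2.273, 0.002]
ft_force: [-0.1, -0.0, -2.4]
grip_width: 0.162
grip_force: 35.0
time: 7.25
position: [0.5521, -0.13, 0.2649]
tool_rot: [2.158, 2.283, -0.0]
ft_force: [0.9, 0.3, -1.6]
grip_width: 0.157
grip_force: 35.0
pos [ 0.5521 -0.13    0.2649] toolz [ 4.e-04 -6.e-04 -1.e+00] yaw 3.22 mm [-0.3  5.9  0.4] turn 0.0022 F [ 0.9  0.3 -1.6] q [ 0.91  0.21 -0.83  1.57  0.15  1.43  0.12] t 7.25
[-0.04691274 -0.08847855  0.04772502] 13.659211066070316
```

View pics/c2.png

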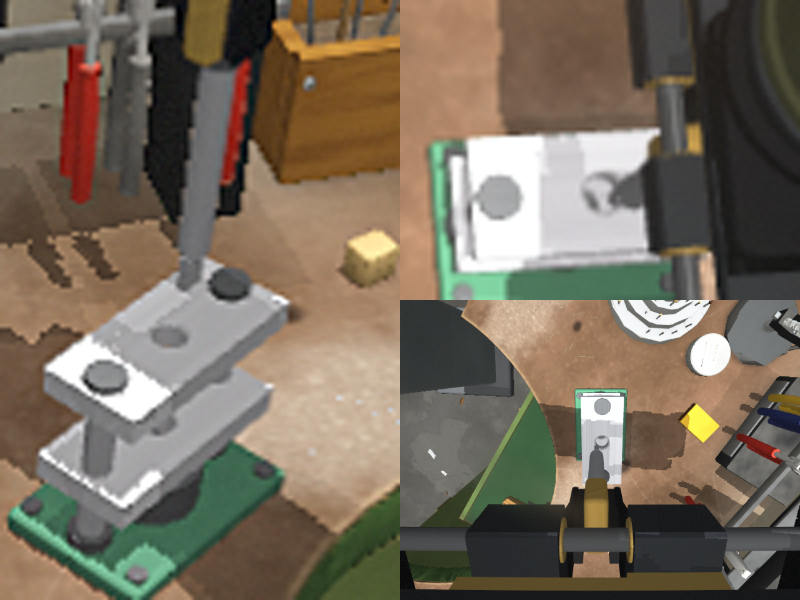

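The punch hangs upright just above the stand. I'll zoom on the tip and the hole in all three views to centre it.

Run:
```python
import cv2,numpy as np
def tile(f,x,y,w,h,k):
    im=cv2.resize(cv2.imread(f)[y:y+h,x:x+w],(w*k,h*k),interpolation=cv2.INTER_CUBIC)
    im=cv2.convertScaleAbs(im,alpha=1.2)
    for i in range(0,w,5): cv2.line(im,(i*k,0),(i*k,4 if i%10 else 10),(0,0,255),1)
    for i in range(0,h,5): cv2.line(im,(0,i*k),(4 if i%10 else 10,i*k),(0,0,255),1)
    return im
o=np.hstack([tile("pics/w2.png",290,200,50,75,8),np.vstack([tile("pics/scene2.png",380,165,50,37,8),tile("pics/top2.png",395,230,50,38,8)])])
print(o.shape);cv2.imwrite("pics/c3.png",o)
```

```text
(600, 800, 3)
```

View pics/c3.png

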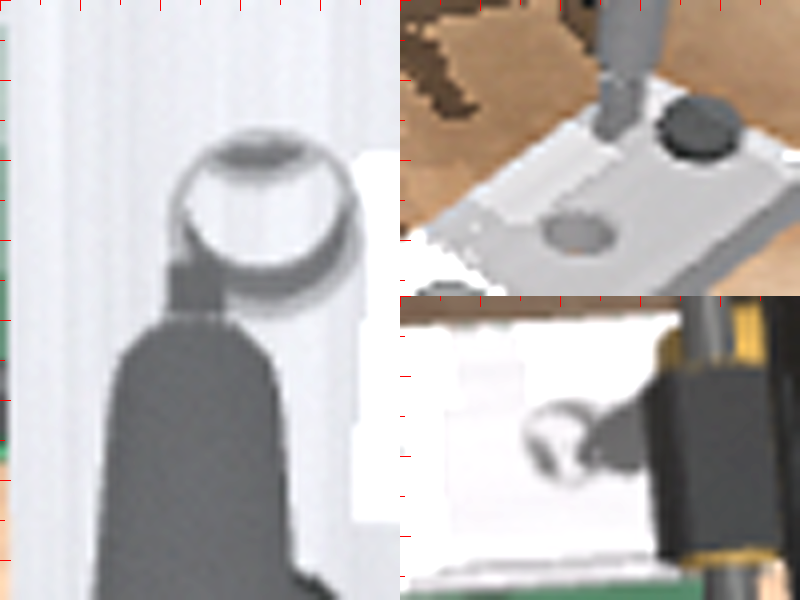

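The wrist crop shows the tongue's +y bottom edge at about (197,262) and the hole centre at (265,223). The scene crop shows the tip at (612,133) and the hole at (580,232).

Run:
```python
from h import *
from bench import ctrl
np.set_printoptions(precision=4,suppress=True)
W=wload("pics/w2.npz");S=dict(np.load("pics/scene2.npz"));T=dict(np.load("pics/top2.npz"))
f=lambda u,v,x,y:(x+(u+.5)/8-.5,y+(v+.5)/8-.5)
zt=.1424
print("W hole",plane(W,*f(265,223,290,200),.11))
e=plane(W,*f(197,262,290,200),zt);y=np.array([-np.sin(.056),np.cos(.056),0]);print("W tip",e-.006*y)
print("tongue thick",np.linalg.norm(plane(W,*f(168,262,290,200),zt)-plane(W,*f(226,262,290,200),zt)))
print("S hole",plane(S,*f(180,232,380,165),.11),"S tip",plane(S,*f(212,133,380,165),zt))
print("T hole",plane(T,*f(165,441-296,395,230),.11),"T tip edge",plane(T,*f(182,450-296,395,230),zt)-.006*y)
# tri of the tongue edge and centre between W and S
print("tri tip W/S",tri([ray(W,*f(197,262,290,200)),ray(S,*f(208,136,380,165))]))
to_tool(ctrl.get_state(),[.558,-.13,.26],3.1)
# axis of shaft seen at the wrist: edge midpoints
print("shaft mid W at v=400,560:",[plane(W,*f(u,v,290,200),.1624) for u,v in ((199,330),)])
```

```text
W hole [ 0.5594 -0.1292  0.11  ]
W tip [ 0.5529 -0.1305  0.1424]
tongue thick 0.004993674889305024
S hole [ 0.5589 -0.1305  0.11  ] S tip [ 0.553  -0.1294  0.1424]
T hole [ 0.5575 -0.13    0.11  ] T tip edge [ 0.5519 -0.1326  0.1424]
tri tip W/S [ 0.5518 -0.1247  0.1448]
pos [ 0.5521 -0.1309  0.2648] toolz [ 0.0002 -0.0006 -1.    ] yaw 3.14 mm [0.6 6.  4.8] turn 0.0008 F [ 0.2 -0.  -1.9] q [ 0.91  0.21 -0.83  1.57  0.15  1.43  0.12] t 7.4
shaft mid W at v=400,560: [array([ 0.5527, -0.1247,  0.1624])]
```

```bash
python3 -m crank '[[[0.3,3,0,0,1],[0,3.1,4,0,1],[0,0,8,0,1],[0,0,6,0,1],[0,0,3,0,1],[0,0,0,0,1],[0,0,0,0,1]]]'
python3 - <<'E'
from h import *
from bench import ctrl,get_image
import cv2
s=ctrl.get_state(); to_tool(s,[.5582,-.1298,.2345],3.1)
d=get_image("wrist");cv2.imwrite("pics/w3.png",d["pixels"][:,:,::-1]);np.savez("pics/w3.npz",pos=s["position"],rot=s["tool_rot"],**d)
S=get_image("scene");np.savez("pics/scene3.npz",**S);cv2.imwrite("pics/scene3.png",S["pixels"][:,:,::-1])
def tile(f,x,y,w,h,k):
    im=cv2.resize(cv2.imread(f)[y:y+h,x:x+w],(w*k,h*k),interpolation=cv2.INTER_CUBIC)
    im=cv2.convertScaleAbs(im,alpha=1.2)
    for i in range(0,w,5): cv2.line(im,(i*k,0),(i*k,4 if i%10 else 10),(0,0,255),1)
    for i in range(0,h,5): cv2.line(im,(0,i*k),(4 if i%10 else 10,i*k),(0,0,255),1)
    return im
cv2.imwrite("pics/c4.png",np.hstack([tile("pics/w3.png",295,200,50,60,8),tile("pics/scene3.png",380,160,50,60,8)]))
E
```

```text
time: 7.98
position: [0.5579, -0.1308, 0.2431]
tool_rot: [-2.16, -2.28, 0.001]
ft_force: [0.5, -0.1, -2.5]
grip_width: 0.156
grip_force: 35.0
pos [ 0.5579 -0.1308  0.2431] toolz [-8.e-04  3.e-04 -1.e+00] yaw 3.09 mm [1.  0.3 8.6] turn -0.0001 F [ 0.5 -0.1 -2.5] q [ 0.9   0.23 -0.83  1.59  0.17  1.39  0.11] t 7.98
```

View pics/c4.png

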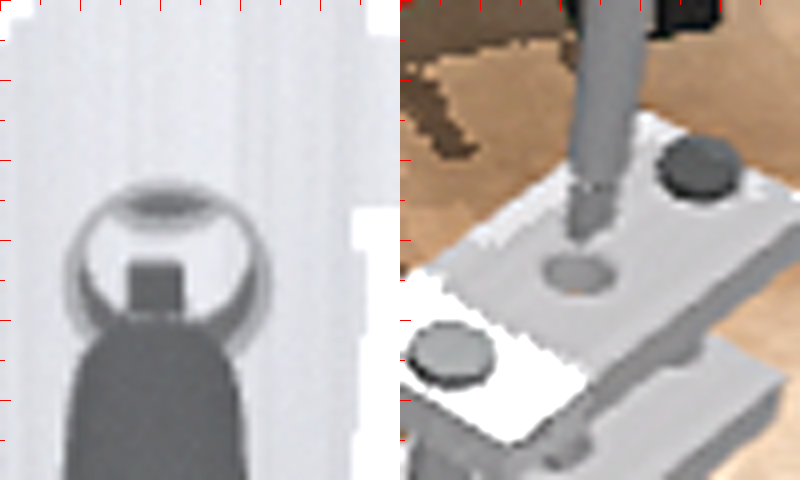

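Run:
```python
from h import *
np.set_printoptions(precision=4,suppress=True)
W=wload("pics/w3.npz");S=dict(np.load("pics/scene3.npz"))
f=lambda u,v,x,y:(x+(u+.5)/8-.5,y+(v+.5)/8-.5)
zt=.1206;y=np.array([-np.sin(.055),np.cos(.055),0])
h=plane(W,*f(168,281,295,200),.11);t=plane(W,*f(155,262,295,200),zt)-.006*y;print("W",h,t,h-t)
h=plane(S,*f(180,273,380,160),.11);t=plane(S,*f(188,234,380,160),zt);print("S",h,t,h-t)
```

```text
W [ 0.5595 -0.1298  0.11  ] [ 0.5585 -0.1312  0.1206] [ 0.0011  0.0014 -0.0106]
S [ 0.5587 -0.1302  0.11  ] [ 0.5587 -0.1313  0.1206] [-0.0001  0.0011 -0.0106]
```

```bash
python3 -m crank '[[[1.2,0.5,0,0,1],[0,0,3,0,1],[0,0,4,0,1],[0,0,4,0,1],[0,0,4,0,1],[0,0,4,0,1],[0,0,0,0,1]]]'
python3 -m crank '[[[0,0,3,0,1],[0,0,3,0,1],[0,0,2,0,1],[0,0,0,0,1],[0,0,0,0,1]]]'
python3 - <<'E'
from h import *
from bench import ctrl
s=ctrl.get_state(); to_tool(s,[.5585,-.1295,.2125],3.1); print(s["torque"])
E
```

```text
time: 8.67
position: [0.5579, -0.1296, 0.2233]
tool_rot: [-2.16, -2.28, 0.001]
ft_force: [0.3, 0.3, -3.4]
grip_width: 0.156
grip_force: 35.0
time: 9.08
position: [0.5586, -0.1296, 0.2165]
tool_rot: [-2.161, -2.281, 0.0]
ft_force: [-0.1, 0.2, -1.7]
grip_width: 0.155
grip_force: 35.0
pos [ 0.5586 -0.1296  0.2165] toolz [-1.e-04 -0.e+00 -1.e+00] yaw 3.1 mm [ 0.1 -0.1  4. ] turn -0.0001 F [-0.1  0.2 -1.7] q [ 0.89  0.25 -0.83  1.63  0.19  1.34  0.09] t 9.08
[-0.03217567 -0.15107642 -0.00613769]
```

```bash
python3 -m crank '[[[0,0,2,0,1],[0,0,2,0,1],[0,0,2,0,1],[0,0,0,0,1],[0,0,0,0,1]]]'
python3 -m crank '[[[0,0,2,0,1],[0,0,2,0,1],[0,0,2,0,1],[0,0,2,0,1],[0,0,0,0,1],[0,0,0,0,1]]]'
python3 - <<'E'
from bench import ctrl
s=ctrl.get_state(); print(s["position"],s["ft_force"],s["torque"])
E
```

```text
time: 9.5
position: [0.5585, -0.1296, 0.2103]
tool_rot: [-2.16, -2.281, 0.0]
ft_force: [-0.0, 0.2, -1.9]
grip_width: 0.158
grip_force: 35.0
time: 10.0
position: [0.5585, -0.1296, 0.2024]
tool_rot: [-2.16, -2.28, 0.0]
ft_force: [0.1, -0.7, -2.4]
grip_width: 0.161
grip_force: 35.0
[ 0.55852039 -0.12958634  0.20235916] [ 0.092381   -0.71222238 -2.44926686] [ 0.00803661 -0.11510674 -0.06887089]
```

```bash
python3 -m crank '[[[0,0,2.5,0,1],[0,0,2.5,0,1],[0,0,2.5,0,1],[0,0,2.5,0,1],[0,0,2.5,0,1],[0,0,2.5,0,1],[0,0,2,0,1],[0,0,0,0,1]]]'
python3 -m crank '[[[0,0,2,0,1],[0,0,2,0,1],[0,0,2,0,1],[0,0,2,0,1],[0,0,0,0,1],[0,0,0,0,1]]]'
python3 - <<'E'
from bench import ctrl
s=ctrl.get_state(); print(s["position"],s["ft_force"],s["torque"])
E
```

```text
time: 10.67
position: [0.5583, -0.1296, 0.185]
tool_rot: [-2.16, -2.28, 0.001]
ft_force: [-0.5, 0.1, -1.9]
grip_width: 0.16
grip_force: 35.0
time: 11.17
position: [0.5585, -0.1296, 0.1774]
tool_rot: [-2.16, -2.281, 0.0]
ft_force: [0.1, -0.7, -3.2]
grip_width: 0.162
grip_force: 35.0
[ 0.55851211 -0.12959409  0.17738758] [ 0.0599632  -0.74934979 -3.1532912 ] [ 0.03124485 -0.10269423  0.02194396]
```

```bash
python3 -m crank '[[[0,0,2,0,1],[0,0,2,0,1],[0,0,2,0,1],[0,0,2,0,1],[0,0,2,0,1],[0,0,0,0,1],[0,0,0,0,1]]]'
python3 -m crank '[[[0,0,1.5,0,1],[0,0,1.5,0,1],[0,0,1.5,0,1],[0,0,1.5,0,1],[0,0,1.5,0,1],[0,0,1.5,0,1],[0,0,0,0,1],[0,0,0,0,1]]]'
python3 - <<'E'
from bench import ctrl
s=ctrl.get_state(); print(s["position"],s["ft_force"],s["torque"])
E
```

```text
time: 11.75
position: [0.5585, -0.1296, 0.1674]
tool_rot: [-2.16, -2.28, 0.0]
ft_force: [0.9, 1.7, -1.9]
grip_width: 0.16
grip_force: 35.0
time: 12.42
position: [0.5585, -0.1296, 0.1584]
tool_rot: [-2.161, -2.281, 0.0]
ft_force: [-0.4, -0.3, -1.8]
grip_width: 0.155
grip_force: 35.0
[ 0.55853168 -0.12960295  0.15840774] [-0.43845862 -0.28684588 -1.76659555] [-0.07647854 -0.13184104 -0.01949006]
```

```bash
python3 -m crank '[[[0,0,1.5,0,1],[0,0,1.5,0,1],[0,0,1.5,0,1],[0,0,1,0,1],[0,0,0.5,0,1],[0,0,0,0,1],[0,0,0,0,1]]]'
python3 -m crank '[[[0,0,0.4,0,1],[0,0,0.4,0,1],[0,0,0.3,0,1],[0,0,0,0,1]]]'
python3 -m crank '[[[0,0,0.3,0,1],[0,0,0.3,0,1],[0,0,0,0,1]]]'
```

```text
time: 13.0
position: [0.5586, -0.1296, 0.1525]
tool_rot: [2.161, 2.281, -0.0]
ft_force: [0.6, -0.3, -2.6]
grip_width: 0.154
grip_force: 35.0
time: 13.33
position: [0.5586, -0.1296, 0.1514]
tool_rot: [-2.161, -2.281, 0.0]
ft_force: [0.2, 0.3, -2.1]
grip_width: 0.16
grip_force: 35.0
time: 13.58
position: [0.5586, -0.1296, 0.1508]
tool_rot: [2.161, 2.281, -0.0]
ft_force: [0.1, -0.1, -1.8]
grip_width: 0.163
grip_force: 35.0
```

```bash
python3 -m crank '[[[0,0,0.3,0,1],[0,0,0.2,0,1],[0,0,0,0,1],[0,0,0,0,1]]]'
python3 -m crank '[[[0,0,0.2,0,1],[0,0,0.2,0,1],[0,0,0,0,1],[0,0,0,0,1]]]'
python3 -m crank '[[[0,0,0.2,0,1],[0,0,0.1,0,1],[0,0,0,0,1],[0,0,0,0,1]]]'
```

```text
time: 13.92
position: [0.5587, -0.1296, 0.1504]
tool_rot: [2.161, 2.28, -0.0]
ft_force: [-0.1, 0.2, -1.2]
grip_width: 0.158
grip_force: 35.0
time: 14.25
position: [0.5588, -0.1296, 0.1502]
tool_rot: [2.16, 2.28, 0.0]
ft_force: [-0.6, 0.4, 0.4]
grip_width: 0.159
grip_force: 35.0
time: 14.58
position: [0.5588, -0.1296, 0.1499]
tool_rot: [2.16, 2.28, 0.0]
ft_force: [-0.3, 0.7, 1.6]
grip_width: 0.153
grip_force: 35.0
```

```bash
python3 -m crank '[[[0,0,0.3,-0.03,1],[0,0,0.2,-0.03,1],[0,0,0.1,-0.02,1],[0,0,0,0,1],[0,0,0,0,1]]]'
python3 - <<'E'
from h import *
from bench import ctrl
s=ctrl.get_state(); to_tool(s,[.5585,-.1296,.15],3.1); print(s["torque"])
E
```

```text
time: 15.0
position: [0.5587, -0.1297, 0.1489]
tool_rot: [2.068, 2.364, 0.0]
ft_force: [0.1, 0.5, -0.6]
grip_width: 0.153
grip_force: 35.0
pos [ 0.5587 -0.1297  0.1489] toolz [ 2.e-04 -0.e+00 -1.e+00] yaw 7.64 mm [ 0.1 -0.2 -1.1] turn 0.0793 F [ 0.1  0.5 -0.6] q [ 0.88  0.31 -0.82  1.72  0.24  1.22  0.13] t 15.0
[-0.0388558  -0.17203087  0.0039534 ]
```

```bash
python3 -m crank '[[[0,0,0.2,0,1],[0,0,0.2,0,1],[0,0,0,0,1],[0,0,0,0,1]]]'
python3 -m crank '[[[0,0,0.2,0,1],[0,0,0.2,0,1],[0,0,0,0,1],[0,0,0,0,1]]]'
python3 - <<'E'
from h import *
from bench import ctrl
s=ctrl.get_state(); to_tool(s,[.5585,-.1296,.15],3.1); print(s["torque"])
E
```

```text
time: 15.33
position: [0.5587, -0.1296, 0.1487]
tool_rot: [2.068, 2.365, -0.0]
ft_force: [1.3, -0.4, 0.4]
grip_width: 0.157
grip_force: 35.0
time: 15.67
position: [0.5587, -0.1296, 0.1483]
tool_rot: [2.067, 2.365, -0.0]
ft_force: [0.7, -0.5, 0.8]
grip_width: 0.157
grip_force: 35.0
pos [ 0.5587 -0.1296  0.1483] toolz [ 1.e-04 -2.e-04 -1.e+00] yaw 7.68 mm [ 0.  -0.2 -1.7] turn 0.08 F [ 0.7 -0.5  0.8] q [ 0.88  0.31 -0.82  1.72  0.24  1.22  0.13] t 15.67
[-0.08616002 -0.13935537  0.02670627]
```

```bash
python3 -m crank '[[[0,0,0.3,0,1],[0,0,0.2,0,1],[0,0,0,0,1],[0,0,0,0,1]]]'
python3 -m crank '[[[0,0,0.3,0,1],[0,0,0.2,0,1],[0,0,0,0,1],[0,0,0,0,1]]]'
python3 - <<'E'
from h import *
from bench import ctrl
s=ctrl.get_state(); to_tool(s,[.5585,-.1296,.15],3.1); print(s["torque"])
E
```

```text
time: 16.0
position: [0.5587, -0.1296, 0.1478]
tool_rot: [2.068, 2.365, 0.0]
ft_force: [0.1, -0.6, 1.2]
grip_width: 0.159
grip_force: 35.0
time: 16.33
position: [0.5587, -0.1296, 0.1473]
tool_rot: [2.067, 2.365, 0.0]
ft_force: [0.7, -0.4, 2.6]
grip_width: 0.157
grip_force: 35.0
pos [ 0.5587 -0.1296  0.1473] toolz [ 2.e-04 -1.e-04 -1.e+00] yaw 7.68 mm [-0.  -0.2 -2.7] turn 0.08 F [ 0.7 -0.4  2.6] q [ 0.88  0.31 -0.82  1.72  0.24  1.22  0.13] t 16.33
[-0.01230378 -0.14530213  0.06943332]
```

Run:
```python
from bench import get_image
import cv2,numpy as np
d=get_image("wrist");cv2.imwrite("pics/w4.png",d["pixels"][:,:,::-1])
S=get_image("scene");cv2.imwrite("pics/scene4.png",S["pixels"][:,:,::-1]);np.savez("pics/scene4.npz",**S)
t=lambda f,x,y,w,h,k:cv2.convertScaleAbs(cv2.resize(cv2.imread(f)[y:y+h,x:x+w],(w*k,h*k),interpolation=cv2.INTER_CUBIC),alpha=1.4)
o=np.hstack([t("pics/w2.png",290,230,54,120,5),t("pics/w4.png",290,230,54,120,5),t("pics/scene4.png",375,120,50,120,5)])
for i in range(0,600,50): cv2.line(o,(0,i),(o.shape[1],i),(0,0,255),1)
print(o.shape);cv2.imwrite("pics/c5.png",o)
```

```text
(600, 790, 3)
```

View pics/c5.png

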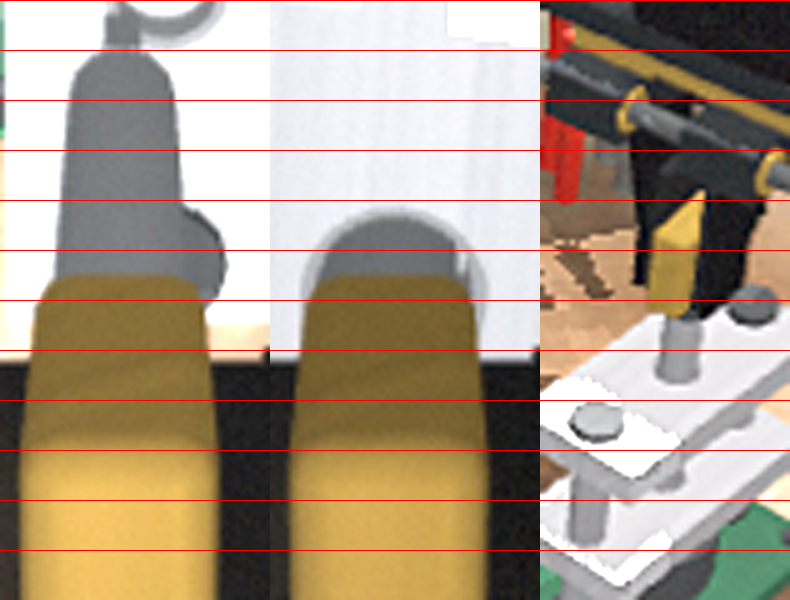

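The head's lower edge is at the same place (row ~275) in both wrist crops, so the punch hasn't slipped in the grip. The tip has therefore sunk about 3 mm below the die face, which means the slot is probably just starting. I'll turn on gently.

```bash
python3 -m crank '[[[0,0,0,-0.02,1],[0,0,0,-0.02,1],[0,0,0,0,1],[0,0,0,0,1]]]'
python3 - <<'E'
from h import *
from bench import ctrl
s=ctrl.get_state(); to_tool(s,[.5585,-.1296,.15],3.1); print(s["torque"])
E
```

```text
time: 16.77
position: [0.5586, -0.1296, 0.147]
tool_rot: [-2.02, -2.406, -0.0]
ft_force: [1.7, -0.6, 0.6]
grip_width: 0.161
grip_force: 35.0
pos [ 0.5586 -0.1296  0.147 ] toolz [-1.e-04  1.e-04 -1.e+00] yaw 9.98 mm [ 0.  -0.1 -3. ] turn 0.1201 F [ 1.7 -0.6  0.6] q [ 0.89  0.31 -0.83  1.72  0.24  1.22  0.17] t 16.77
[-0.03063997 -0.35234572  0.04001034]
```

```bash
python3 -m crank '[[[0,0,0.4,-0.015,1],[0,0,0.4,-0.015,1],[0,0,0,0,1],[0,0,0,0,1]]]'
python3 -m crank '[[[0,0,0.4,-0.01,1],[0,0,0.4,-0.01,1],[0,0,0,0,1],[0,0,0,0,1]]]'
python3 - <<'E'
from h import *
from bench import ctrl
s=ctrl.get_state(); to_tool(s,[.5585,-.1296,.15],3.1); print(s["torque"])
E
```

```text
time: 17.1
position: [0.5585, -0.1295, 0.1461]
tool_rot: [-1.983, -2.436, 0.0]
ft_force: [2.3, 0.7, -1.0]
grip_width: 0.159
grip_force: 35.0
time: 17.43
position: [0.5584, -0.1295, 0.1454]
tool_rot: [-1.959, -2.456, 0.0]
ft_force: [0.5, -0.2, -1.5]
grip_width: 0.161
grip_force: 35.0
pos [ 0.5584 -0.1295  0.1454] toolz [-4.e-04  2.e-04 -1.e+00] yaw 12.84 mm [-0.1  0.  -4.6] turn 0.17 F [ 0.5 -0.2 -1.5] q [ 0.89  0.31 -0.84  1.72  0.25  1.22  0.22] t 17.43
[ 0.05375096 -0.37819425 -0.02538301]
```

```bash
python3 -m crank '[[[0,0,0.4,-0.01,1],[0,0,0.4,-0.01,1],[0,0,0.4,0,1],[0,0,0,0,1],[0,0,0,0,1]]]'
python3 -m crank '[[[0,0,0.4,0,1],[0,0,0.4,0,1],[0,0,0.4,0,1],[0,0,0,0,1],[0,0,0,0,1]]]'
python3 - <<'E'
from h import *
from bench import ctrl
s=ctrl.get_state(); to_tool(s,[.5585,-.1296,.15],3.1); print(s["torque"])
E
```

```text
time: 17.85
position: [0.5585, -0.1295, 0.1442]
tool_rot: [-1.934, -2.475, 0.0]
ft_force: [0.4, 1.1, -2.4]
grip_width: 0.156
grip_force: 35.0
time: 18.27
position: [0.5586, -0.1296, 0.1432]
tool_rot: [-1.935, -2.475, 0.0]
ft_force: [1.2, -0.4, -2.0]
grip_width: 0.159
grip_force: 35.0
pos [ 0.5586 -0.1296  0.1432] toolz [-1.e-04 -1.e-04 -1.e+00] yaw 13.98 mm [ 0.  -0.  -6.8] turn 0.1899 F [ 1.2 -0.4 -2. ] q [ 0.9   0.32 -0.84  1.72  0.25  1.21  0.23] t 18.27
[ 0.09491776 -0.29956466  0.08438999]
```

```bash
python3 -m crank '[[[0,0,0.5,0,1],[0,0,0.5,0,1],[0,0,0.5,0,1],[0,0,0.5,0,1],[0,0,0,0,1],[0,0,0,0,1]]]'
python3 -m crank '[[[0,0,0.4,0,1],[0,0,0.4,0,1],[0,0,0.4,0,1],[0,0,0.4,0,1],[0,0,0,0,1],[0,0,0,0,1]]]'
python3 - <<'E'
from h import *
from bench import ctrl
s=ctrl.get_state(); to_tool(s,[.5585,-.1296,.1385],3.1); print(s["torque"])
E
```

```text
time: 18.77
position: [0.5586, -0.1296, 0.1412]
tool_rot: [1.934, 2.475, -0.0]
ft_force: [1.0, -0.2, -2.4]
grip_width: 0.153
grip_force: 35.0
time: 19.27
position: [0.5586, -0.1296, 0.1396]
tool_rot: [1.935, 2.475, -0.0]
ft_force: [0.7, 0.3, -1.8]
grip_width: 0.155
grip_force: 35.0
pos [ 0.5586 -0.1296  0.1396] toolz [ 0.e+00 -1.e-04 -1.e+00] yaw 13.98 mm [ 0.  -0.1  1.1] turn 0.1899 F [ 0.7  0.3 -1.8] q [ 0.89  0.32 -0.84  1.73  0.25  1.21  0.23] t 19.27
[ 0.05704646 -0.26730245  0.01409587]
```

```bash
python3 -m crank '[[[0,0,0.3,0,1],[0,0,0.3,0,1],[0,0,0,0,1],[0,0,0,0,1]]]'
python3 -m crank '[[[0,0,0.3,0,1],[0,0,0.2,0,1],[0,0,0,0,1],[0,0,0,0,1]]]'
python3 -m crank '[[[0,0,0.2,0,1],[0,0,0.2,0,1],[0,0,0,0,1],[0,0,0,0,1]]]'
```

```text
time: 19.6
position: [0.5586, -0.1296, 0.139]
tool_rot: [1.935, 2.475, -0.0]
ft_force: [0.3, 0.1, -2.3]
grip_width: 0.156
grip_force: 35.0
time: 19.93
position: [0.5587, -0.1296, 0.1386]
tool_rot: [1.935, 2.475, 0.0]
ft_force: [-0.3, 0.1, -1.7]
grip_width: 0.159
grip_force: 35.0
time: 20.27
position: [0.5587, -0.1296, 0.1385]
tool_rot: [1.934, 2.475, -0.0]
ft_force: [0.5, 0.4, 2.2]
grip_width: 0.157
grip_force: 35.0
```

```bash
python3 -m crank '[[[0,0,-0.2,0,1],[0,0,0,0,0.4],[0,0,0,0,0],[0,0,0,0,-0.5],[0,0,0,0,-1],[0,0,0,0,-1],[0,0,0,0,-1],[0,0,0,0,-1],[0,0,0,0,-1],[0,0,0,0,-1]]]'
python3 -m crank '[[[0,0,-5,0,-1],[0,0,-10,0,-1],[0,0,-20,0,-1],[0,0,-25,0,-1],[0,0,-25,0,-1],[0,0,-25,0,-1],[0,0,-15,0,-1],[0,0,0,0,-1],[0,0,0,0,-1]]]'
python3 - <<'E'
from h import *
from bench import ctrl,get_image
import cv2
s=ctrl.get_state(); to_tool(s,[.5585,-.1296,.25],3.1)
d=get_image("wrist");cv2.imwrite("pics/w5.png",d["pixels"][:,:,::-1]);np.savez("pics/w5.npz",pos=s["position"],rot=s["tool_rot"],**d)
S=get_image("scene");cv2.imwrite("pics/scene5.png",S["pixels"][:,:,::-1]);np.savez("pics/scene5.npz",**S)
t=lambda f,x,y,w,h,k:cv2.resize(cv2.imread(f)[y:y+h,x:x+w],(w*k,h*k),interpolation=cv2.INTER_CUBIC)
o=np.hstack([t("pics/w5.png",270,150,80,120,5),t("pics/scene5.png",360,130,80,120,5)])
for i in range(0,800,50): cv2.line(o,(i,0),(i,8),(0,0,255),1)
for i in range(0,600,50): cv2.line(o,(0,i),(8,i),(0,0,255),1);cv2.line(o,(400,i),(408,i),(0,0,255),1)
cv2.imwrite("pics/c6.png",o)
E
```

```text
time: 21.1
position: [0.5586, -0.1296, 0.1383]
tool_rot: [1.935, 2.475, -0.0]
ft_force: [-0.4, -0.1, 1.2]
grip_width: 0.759
grip_force: 0.0
time: 21.85
position: [0.5592, -0.1296, 0.2647]
tool_rot: [1.933, 2.473, 0.001]
ft_force: [0.6, -0.1, 0.0]
grip_width: 0.999
grip_force: 0.0
pos [ 0.5592 -0.1296  0.2647] toolz [ 0.0023 -0.0011 -1.    ] yaw 13.98 mm [ 0.2 -0.7 14.7] turn 0.19 F [ 0.6 -0.1  0. ] q [ 0.93  0.23 -0.87  1.56  0.18  1.43  0.29] t 21.85
```

View pics/c6.png

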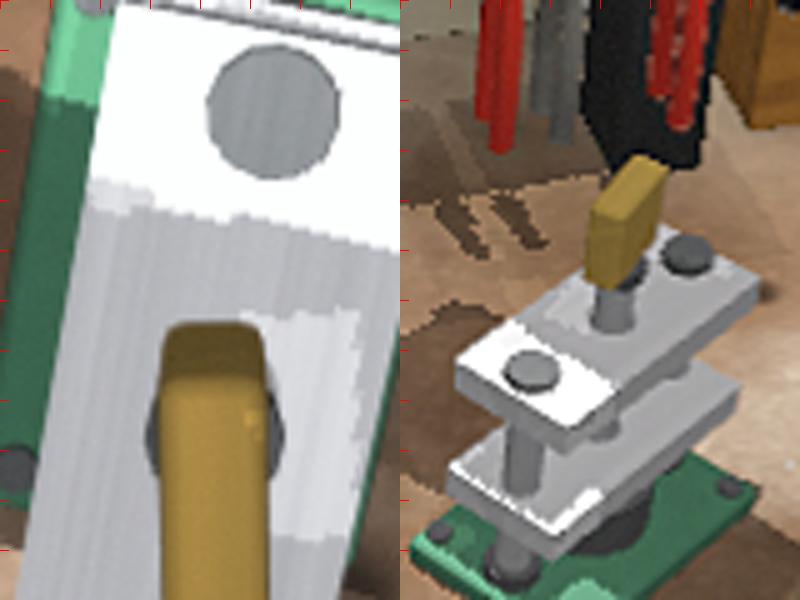

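The punch stands upright and released, its head turned about 11° from the plates. In the scene crop the head top's centre is at (628,187). I'll check its height: about 0.170 m if home, 0.182 m if still on the die face.

Run:
```python
from h import *
S=dict(np.load("pics/scene5.npz"));W=wload("pics/w5.npz")
for z in (.17,.182): print(z,plane(S,405.2,167,z).round(4))
f=lambda u,v:(270+(u+.5)/5-.5,150+(v+.5)/5-.5)
for z in (.17,.182):
    a,b=plane(W,*f(164,376),z),plane(W,*f(266,376),z); print(z,"W width",np.linalg.norm(a-b),"top +y edge",((a+b)/2).round(4))
```

```text
0.17 [ 0.5586 -0.1292  0.17  ]
0.182 [ 0.5492 -0.1166  0.182 ]
0.17 W width 0.012608294111587025 top +y edge [ 0.5548 -0.1124  0.17  ]
0.182 W width 0.012018154727939314 top +y edge [ 0.5541 -0.1094  0.182 ]
```

The head top fits z = 0.170 at the hole's axis exactly, so the punch is fully home. The gripper is clear, so I'm handing in.

```bash
python3 -c "
from bench import job
print(job.close_job())"
```

```text
the job is handed in; nothing more can be done
None
```

The brass-headed punch is through both guide plates and stands fully home in the die slot, released with the gripper clear; the job was handed in at about 22 s, with contact forces reading only a few newtons throughout.

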